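Clear the mesh press console and key in its start sequence

TASK

First take the wooden form that was left standing on the press console and stand it upright, centred, on the empty cork pad of the form board. Then press these console keys fully down, one at a time and in this order: the square key, the cross-shaped key, the large round key; after that slide the clear guard all the way to its end stop and press the long bar key it was covering. Never press the small round key, and leave the reel, the other forms, the pliers, the jar and the mug where they are.

Things in the scene. Friction and masses are not known exactly. Their poses are not given: they have to be found in the camera images.
- console: grey fixed console, deck 240 (x) x 360 (y) x 45 mm high; origin under the deck's centre, z up, -x edge nearest the robot. Key row at x = -70 mm, four places at y = -120, -40, 40, 120 mm; steel guide posts 14 mm thick, 47 mm above the deck, halfway between them. Guard track along y at x = +60 mm, 92 mm wide over its 8 mm high rails
- feed_head (a point): top centre of the green feed head fixed along the console's right end: 200 (console x) x 70 (y) mm, 170 mm high, from y = -200 to -270 mm of the console, a tall obstacle
- guard (a joint): travel of the guard in m along the console's +y: 0 fully over the bar key, 0.110 at its end stop; stays where it is left, about 1.5 N friction
- guard_grip (a point): top centre of the aluminium fin on the guard. The guard is a clear plastic bridge 78 (console x) x 90 (console y) mm, its flat top 38 mm above the deck; the fin on it is 14 (x) x 60 (y) x 28 mm tall, its top 66 mm above the deck. This point moves with the guard; axes as the console's
- key_square_top (a point): the square key: centre of its flat top face, 40 x 40 mm, on a 54 x 54 x 12 mm black base in one of four places of the key row. The top stands 24 mm above the console deck (69 mm above the table) when up; z up, x and y as the console's
- key_cross_top (a point): the cross-shaped key: centre of its flat top face, two crossed bars 46 x 15 mm (a plus sign seen from above), on a 54 x 54 x 12 mm black base in one of four places of the key row. The top stands 24 mm above the console deck (69 mm above the table) when up; z up, x and y as the console's
- key_round_top (a point): the large round key: centre of its flat top face, 44 mm diameter, on a 54 x 54 x 12 mm black base in one of four places of the key row. The top stands 24 mm above the console deck (69 mm above the table) when up; z up, x and y as the console's
- key_small_top (a point): the small round key: centre of its flat top face, 22 mm diameter, on a 54 x 54 x 12 mm black base in one of four places of the key row. The top stands 24 mm above the console deck (69 mm above the table) when up; z up, x and y as the console's
- key_bar_top (a point): the long bar key: centre of its flat top face, 26 (x) x 70 (y) mm, in the guard track at y = -100 mm, under the clear guard at the start. The top stands 24 mm above the console deck (69 mm above the table) when up; z up, x and y as the console's
- form: pale wooden form: plain cylinder 52 mm diameter, 100 mm tall, bevelled top edge, 0.18 kg or so; at the start it stands on the console deck in the guard's track. Origin at the centre of its underside, z up its axis
- board: dark wooden form board fixed on the table, 110 (x) x 310 (y) x 18 mm high; origin under its centre; three places in a row along its y at -95, 0 and 95 mm: two hold forms, one has the empty cork pad
- pad: the empty cork pad, 64 mm diameter, 3 mm thick, lying on the board; origin at the centre of its underside (top 3 mm higher)
- tall_form: bystander on the board: wooden form tapering from 56 to 44 mm diameter, 140 mm tall; origin under its centre
- dome_form: bystander on the board: domed wooden form 60 mm diameter, 72 mm tall; origin under its centre
- spool: bystander on the console deck between key row and guard track: copper reel 44 mm diameter, 44 mm tall, standing; origin under its centre
- pliers: bystander: pliers lying on the table before the console, about 160 x 50 x 14 mm; origin under the pivot's middle, jaws to +x
- jar: bystander: glass jar 70 mm diameter, 90 mm tall, beyond the console
- mug: bystander: blue mug 80 mm diameter, 90 mm tall, beyond the console
- key_square (a joint): travel of the square key in m: 0 up, 0.008 fully down; it springs back, about 3 N to start and 6 N fully down
- key_cross (a joint): travel of the cross-shaped key in m: 0 up, 0.008 fully down; it springs back, about 3 N to start and 6 N fully down
- key_round (a joint): travel of the large round key in m: 0 up, 0.008 fully down; it springs back, about 3 N to start and 6 N fully down
- key_bar (a joint): travel of the long bar key in m: 0 up, 0.008 fully down; it springs back, about 3 N to start and 6 N fully down
- key_small (a joint): travel of the small round key in m: 0 up, 0.008 fully down; it springs back, about 3 N to start and 6 N fully down
Mind the look-alikes: they are no part of the job. Leave any purple or turquoise look-alike of the form alone.

How it is judged (in metres and radians):
On the way, in this order (a step that is already met when the one before it is completed fails the run):
1. the form stands upright on the empty cork pad, released (horizontal distance between form and pad below 0.02 m and angle between form's own z axis and vertical below 0.1 rad and z of form in the frame of pad below 0.008 m and contact force between the fingers and form below 0.05 N), for 0.2 s.
2. the square key is pressed fully down (value of joint key_square above 0.006 m), for 0.1 s.
3. the cross-shaped key is pressed fully down (value of joint key_cross above 0.006 m), for 0.1 s.
4. the large round key is pressed fully down (value of joint key_round above 0.006 m), for 0.1 s.
5. the guard is slid to its end stop (value of joint guard above 0.106 m), for 0.1 s.
6. the long bar key is pressed fully down (value of joint key_bar above 0.006 m), for 0.1 s.
At the end, for the whole second after the job is handed in: the form stands upright and still on the cork pad, its centre within 20 mm of the pad's, the guard is within 6 mm of its end stop, and all the keys have sprung back up (within 2 mm) (all of step 1 and linear speed of form below 0.02 m/s and value of joint guard above 0.104 m and value of joint each of key_square, key_cross, key_round, key_bar, key_small below 0.002 m); the robot touches nothing.
It fails at once if the small round key is pressed (value of joint key_small above 0.004 m).
It fails at once if two keys are held down at once (value of joint each of key_square, key_cross above 0.004 m or value of joint each of key_square, key_round above 0.004 m or value of joint each of key_square, key_bar above 0.004 m or value of joint each of key_cross, key_round above 0.004 m or value of joint each of key_cross, key_bar above 0.004 m or value of joint each of key_round, key_bar above 0.004 m).
It fails at once if the bar key is pressed before the guard is fully open (value of joint key_bar above 0.004 m and value of joint guard below 0.104 m).
It fails at once if the guard is moved open while the form is not yet on the cork pad (value of joint guard above 0.035 m and horizontal distance between form and pad above 0.04 m).
It fails at once if a bystander (other forms, copper reel, pliers, jar, mug) is shifted by more than 25 mm, or one of them or the form is knocked over (distance of any of tall_form, dome_form, spool, pliers, jar, mug from where it was at the start of the episode above 0.025 m or angle between any of tall_form, dome_form, spool, pliers, jar, mug, form's own z axis and vertical above 0.5 rad).
It also fails if it takes over 70 s, if anything falls off the work surface, if the arm or the gripper's body presses on something with over 40 N, if the wrist force passes 120 N, or if a joint passes its speed limit or range.

ROBOT

A 6-joint arm with a two-finger parallel gripper is mounted at the origin on the work surface. World frame = base frame: x ahead of the robot, y to its left, z up, the work surface at z = 0. Lengths are in mm, angles in rad, forces in N, time in s.
With the tool pointing down it reaches from about 350 to 775 mm from the base axis. Payload 5.5 kg.
Tool frame: the origin (TCP) lies at the very end of the fingers, on their centre line; the grasp point (between the pads) lies 19 mm behind it; z points along the fingers, y is the line along which they close (so a half turn about z gives the same grasp; the last joint's range is limited). The gripper opens to 85 mm and grips with 20 to 120 N. Pads are 22 mm wide; open, the fingers measure 114 mm over their backs; the gripper's body (76 mm by 85 mm) begins 54 mm behind the grasp point. The pads swing forward as they close: fully open they stand 13 mm farther back than shut.
Start: joints at [0.961, 0.313, 0.046, 1.304, 0, 1.431], TCP at [260.337, 512.734, 231.323] pointing down, gripper open.
Joint ranges: [-2.76, 2.76], [-0.86, 1.69], [-1.03, 1.26], [-2.2, 2.34], [-1.47, 1.5], [-3.14, 3.14]. Speed limits (rad/s): [2.57, 2.57, 3.14, 3.14, 3.14, 3.14].

INTERFACE

Orientations are given as a unit quaternion [w, x, y, z].
In Python, from bench import telemetry, capture, get_calibration, close_job gives the robot as it stands.
- The arm moves only by the shell command python3 -m jog 'ROWS' [FORCE]. ROWS is JSON, a list of rows, each a list of 3 entries, a list of its own where there are three numbers: the shift along the world's x, y, z in mm, then the turn about the world's z in degrees, then the opening, from 0 (shut) to 1 (fully open). A call has 1 to 20 rows; each row shifts and turns the commanded pose from where the row before left it; what a row does not reach is not made up. A row lasts 1/8 s, in which the tool goes at most 62.5 mm and 10.7 degrees, less where a joint would pass 70% of its speed; a pose out of reach is approached as far as the arm can. A call is refused whole if a number of a shift passes 62.5 or a number of a turn 10.7, either way. A call with a gripper value outside its range is refused whole. The fingers move at their own pace and stop on an object; FORCE is the grip in N (left out, the last holds). Time passes only in rows, so rows that do not move let the fingers close. It gives the time, the measured TCP pose, the force, the opening and the grip force at its end, in the units of the state.
- telemetry.get_obs(): the state, without advancing time (a new reading comes with each control period).
- capture(name): name is "scene" or "top"; returns (picture, depth): 384x512x3 uint8, red, green, blue; 384x512 float32, mm along the optical axis (not along the pixel's ray), 0 where there is no reading.
- get_calibration(name): a dict with "K" (3x3 intrinsics, pixels), "cam_to_world" (4x4, takes a point from camera to world coordinates). Camera axes: x right, y down, z forward; pixel columns grow to the right and rows downward; lengths in mm; the calibration is good to about 2 mm. A picture is of the moment at which its call begins. get_calibration takes no time and is no camera call.
- close_job(): hands the job in; it is judged then, once.
The state is a dict: "time": time; "joint_positions": joint angles; "joint_velocities": joint speeds; "joint_torque": joint torques, N m; "position": TCP position; "eef_rot": TCP orientation; "contact_force": force on the tool from outside, world axes, zero at the start; "ft_torque": the same for the moment, N m; "grip_width": finger opening in mm; "finger_force": force on a finger pad.
Only numpy, scipy, OpenCV 4.12 (cv2) and the standard library are available. Lean on these libraries where they do the work, as an engineer would, in place of code of your own. Each camera call takes 0.05 s, during which the arm holds its last target. There are 200 camera calls.

## Working session

There is one attempt and no reset: what is moved stays moved. The work goes in short steps, Python scripts to look and compute and a shell command to move; the robot and the scene stay as the last step left them, time stands still between calls to the robot, and variables do not carry over. Pictures are saved under pics/ and viewed, at most 10 in all, crops included, and the job is handed in when it is done.

```bash
mkdir -p pics; ls; python3 - <<'E'
from bench import telemetry, capture, get_calibration
import cv2,numpy as np
for n in("scene","top"):
    p,d=capture(n); cv2.imwrite(f"pics/{n}0.png",p[:,:,::-1]); np.savez(f"{n}0.npz",p=p,d=d)
    c=get_calibration(n); print(n,np.round(c["K"],1).tolist(),np.round(c["cam_to_world"],3).tolist())
o=telemetry.get_obs(); print(o["time"],o["position"],o["eef_rot"],o["grip_width"])
E
```

```text
pics
scene [[382.7, 0.0, 256.6], [0.0, 382.7, 194.5], [0.0, 0.0, 1.0]] [[0.801, 0.352, -0.485, 988.495], [0.599, -0.477, 0.643, -632.389], [-0.005, -0.805, -0.593, 686.958], [0.0, 0.0, 0.0, 1.0]]
top [[399.2, 0.0, 248.1], [0.0, 399.2, 192.3], [0.0, 0.0, 1.0]] [[-0.018, -0.992, 0.128, 379.017], [-1.0, 0.02, 0.015, -34.59], [-0.017, -0.128, -0.992, 1177.838], [0.0, 0.0, 0.0, 1.0]]
0.1 [260.04365788 512.32640042 230.4726658 ] [-3.04538977e-04  2.32728664e-01  9.72541346e-01 -7.78237116e-04] 85.10019647109549
```

View pics/scene0.png

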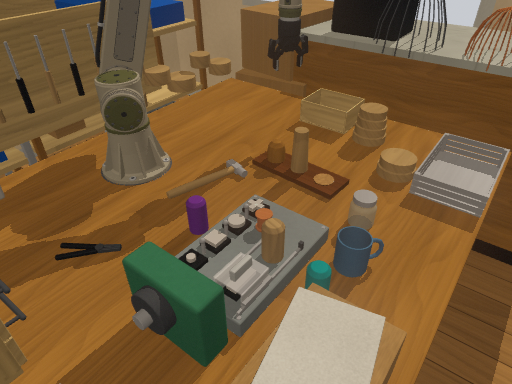

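View pics/top0.png

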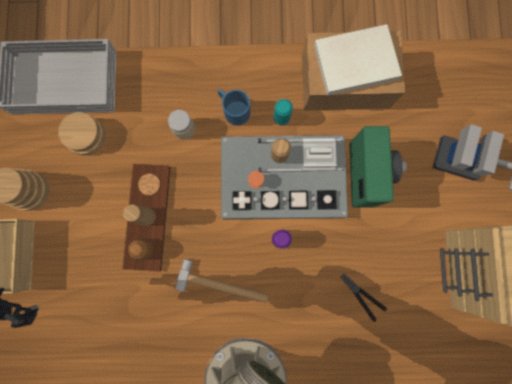

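Top view: keys left to right are cross (242,200), round (270,200), square (299,200) and small (327,200). The form is at (281,149), guard (320,152), pad (149,184), reel (257,179), tall form (132,213).

```bash
cat > h.py <<'E'
import numpy as np,cv2
from bench import get_calibration
def ray(n,uv,z):
    c=get_calibration(n);K=np.array(c["K"]);T=np.array(c["cam_to_world"])
    d=T[:3,:3]@np.linalg.solve(K,np.r_[uv,1.]);o=T[:3,3];return o+d*(z-o[2])/d[2]
def cloud(n,d):
    c=get_calibration(n);K=np.array(c["K"]);T=np.array(c["cam_to_world"])
    v,u=np.indices(d.shape);P=np.stack([(u-K[0,2])/K[0,0]*d,(v-K[1,2])/K[1,1]*d,d],-1)
    return P@T[:3,:3].T+T[:3,3]
E
python3 - <<'E'
from h import *
f=np.load("top0.npz");p,d=f["p"],f["d"];W=cloud("top",d);Z=W[...,2]
hsv=cv2.cvtColor(p,cv2.COLOR_RGB2HSV)
def reg(m,box):
    u0,v0,u1,v1=box;k=np.zeros(m.shape,bool);k[v0:v1,u0:u1]=m[v0:v1,u0:u1];return k
def rp(name,m):
    q=W[m];v,u=np.nonzero(m);r=cv2.minAreaRect(np.c_[u,v].astype(np.float32))
    print(name,m.sum(),"mean",q.mean(0).round(1),"zmed",np.median(q[:,2]).round(1),"mid",((q.min(0)+q.max(0))/2).round(1),"ext",np.ptp(q,axis=0).round(1))
# console deck
m=reg((Z>38)&(Z<52),(210,125,352,225));c=cv2.minAreaRect(W[m][:,:2].astype(np.float32));rp("deck",m);print(c)
k=reg((Z>30)&(hsv[...,1]<70),(215,130,350,225)).astype(np.uint8)
cs=max(cv2.findContours(k,0,1)[0],key=cv2.contourArea);b=cv2.boxPoints(cv2.minAreaRect(cs))
R=np.array([ray("top",x,45)[:2] for x in b]);print("box",b.round(1).tolist(),R.round(1).tolist(),R.mean(0))
rp("form",reg((Z>137),(265,130,300,170)))
rp("fin",reg((Z>105)&(Z<120),(300,135,345,175)))
rp("guardtop",reg((Z>78)&(Z<90),(300,135,345,175)))
rp("spool",reg(Z>82,(245,165,268,192)))
rp("head",reg(Z>160,(345,120,400,215)))
rp("tall",reg(Z>148,(115,195,165,235)))
rp("dome",reg(Z>70,(120,235,160,265)))
rp("board",reg((Z>14)&(Z<27),(115,155,180,280)));print(cv2.minAreaRect(W[reg((Z>12)&(Z<27),(115,155,180,280))][:,:2].astype(np.float32)))
m=reg((hsv[...,2]>140)&(Z>12)&(Z<30),(135,170,165,198));rp("pad",m)
for n,u in(("cross",242),("round",270),("sq",299),("small",327)):
    m=reg((p.min(-1)>150)&(Z>60),(u-11,190,u+11,211));rp(n,m);v,uu=np.nonzero(m);print(ray("top",[uu.mean(),v.mean()],69).round(1))
rp("bar?",reg((Z>60)&(Z<75),(300,135,345,175)))
rp("purple",reg(Z>60,(270,228,295,250)));rp("teal",reg(Z>60,(272,97,295,127)))
E
```

```text
deck 6878 mean [ 567.2 -107.2   45.2] zmed 45.1 mid [ 570.9 -121.7   45. ] ext [242.7 359.   13.9]
((570.9844970703125, -121.95037841796875), (357.7665710449219, 240.93011474609375), 89.4284896850586)
box [[221.10000610351562, 136.5], [346.20001220703125, 135.10000610351562], [347.1000061035156, 217.0], [222.0, 218.3000030517578]] [[691.3, 57.9], [687.2, -305.8], [449.5, -296.6], [452.4, 57.6]] [ 570.11608685 -121.70355719]
form 255 mean [ 631.1 -109.8  147.5] zmed 144.0 mid [518.6 -85.1 657.4] ext [ 279.1  100.9 1040.8]
fin 114 mean [ 628.9 -218.6  110.6] zmed 110.8 mid [ 628.8 -219.7  110.8] ext [13.6 59.8 11.1]
guardtop 750 mean [ 628.3 -218.6   83.4] zmed 83.4 mid [ 629.6 -220.1   84. ] ext [78.2 90.2 11.9]
spool 197 mean [555.1 -40.7 105.8] zmed 89.3 mid [479.1 -41.  630.6] ext [ 200.2   39.1 1094.6]
head 2148 mean [ 574.1 -350.3  179.2] zmed 169.6 mid [ 528.4 -222.3  668.9] ext [ 298.8  375.4 1017.8]
tall 246 mean [461.9 273.4 178.4] zmed 158.0 mid [431.5 133.4 663.1] ext [ 105.   336.1 1029.4]
dome 283 mean [369.6 282.7  93.3] zmed 82.0 mid [369.5 139.  624. ] ext [  51.6  347
[... 352 characters left out ...]
 2.2  69.1] ext [42.5 39.6 11.4]
[502.6   2.   69. ]
round 155 mean [499.9 -78.5  83.3] zmed 69.1 mid [450.5 -65.3 620.7] ext [ 143.    61.5 1114.3]
[501.4 -79.1  69. ]
sq 164 mean [ 499.8 -157.4   76.2] zmed 69.4 mid [ 448.6 -105.5  620.3] ext [ 139.2  141.8 1115. ]
[ 500.5 -158.1   69. ]
small 32 mean [ 499.9 -238.2   68.9] zmed 69.1 mid [ 500.5 -237.7   68.2] ext [14.2 16.8 10.1]
[ 499.9 -238.2   69. ]
bar? 94 mean [ 603.2 -218.5   62.9] zmed 61.8 mid [ 629.7 -219.8   67.4] ext [94.9 90.6 14.8]
purple 290 mean [ 390.7 -107.2  100.8] zmed 98.4 mid [390.6 -83.4 621. ] ext [  48.5   97.6 1113.8]
teal 309 mean [ 750.7 -121.7  100.4] zmed 97.1 mid [581.4 -91.5 619.6] ext [ 404.7  113.9 1116.5]
```

```bash
python3 - <<'E'
import cv2
a=cv2.imread("pics/top0.png")
cv2.imwrite("pics/c1.png",cv2.resize(a[125:225,210:352],None,fx=5.5,fy=5.5,interpolation=2))
E
```

```text
(no output)
```

View pics/c1.png

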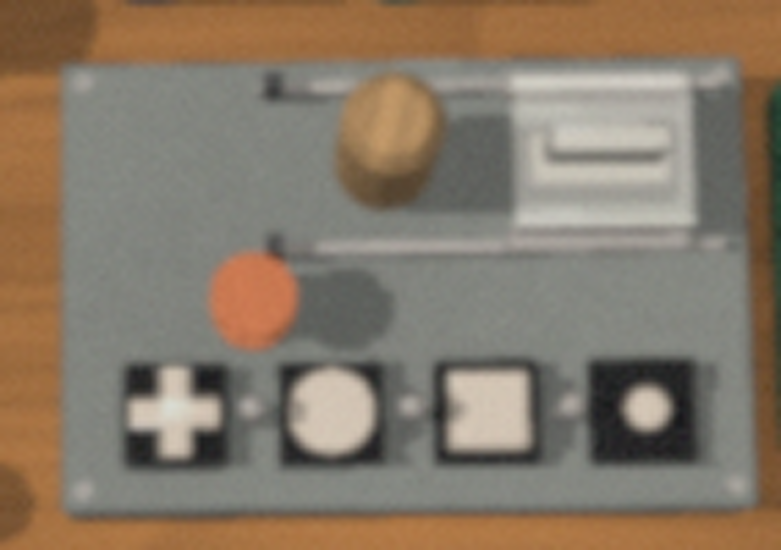

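The crop confirms the key order. The guard is closed at the right, with the form left of it in the track. Next I'll get robust centres for the form and its neighbours.

```bash
python3 - <<'E'
from h import *
f=np.load("top0.npz");W=cloud("top",f["d"])
def c(n,box,z0,z1):
    u0,v0,u1,v1=box;q=W[v0:v1,u0:u1].reshape(-1,3);q=q[(q[:,2]>z0)&(q[:,2]<z1)]
    cc,r=cv2.minEnclosingCircle(q[:,:2].astype(np.float32));print(n,len(q),np.median(q,0).round(1),np.round(cc,1),round(r,1))
c("form top",(262,125,302,172),141,149);c("form body",(262,125,302,172),60,138)
c("tall",(110,195,165,235),152,164);c("dome",(120,235,160,265),60,100);c("spool",(243,162,272,194),82,95)
c("pad",(135,170,165,198),20,23)
f=np.load("scene0.npz");W=cloud("scene",f["d"])
q=W.reshape(-1,3);q=q[np.linalg.norm(q[:,:2]-[631,-110],axis=1)<60];
for a,b in((141,149),(95,135)):
    s=q[(q[:,2]>a)&(q[:,2]<b)];print("scene",len(s),np.median(s,0),s.min(0),s.max(0))
E
```

```text
form top 192 [ 634.1 -110.7  144.5] [ 633.7 -109.6] 23.1
form body 150 [ 613.8 -103.5  115.6] [ 633.  -110.5] 26.0
tall 232 [463.5 280.1 158. ] [464.2 280.9] 22.6
dome 331 [370.3 282.7  80.3] [370.1 286.7] 27.9
spool 194 [557.8 -40.9  89.3] [558. -41.] 22.1
pad 267 [559.4 273.9  21.3] [562.6 273.7] 53.6
scene 204 [ 638.75506801 -111.28291451  144.98885277] [ 617.02461237 -128.83275656  141.09361973] [657.65175387 -89.43940757 148.55174058]
scene 315 [ 649.55616677 -126.94529234  115.78048058] [ 614.74346515 -133.85559189   95.01713836] [662.52844338 -92.83045667 134.86401285]
```

```bash
python3 -m jog '[[[23,-39,0],1.7,1],[[23,-39,0],1.7,1],[[23,-39,0],1.7,1],[[23,-39,0],1.7,1],[[23,-39,0],1.7,1],[[23,-39,0],1.7,1],[[23,-39,0],1.7,1],[[23,-39,0],1.7,1],[[23,-39,0],1.7,1],[[23,-39,0],1.7,1],[[23,-39,0],1.7,1],[[23,-39,0],1.7,1],[[23,-39,0],1.7,1],[[23,-39,0],1.7,1],[[23,-39,0],1.7,1],[[23,-39,0],1.4,1],[[0,0,0],0,1],[[0,0,0],0,1]]' 40; python3 -c "
from bench import telemetry as t;o=t.get_obs();print(o['joint_positions'])"
```

```text
time: 2.35
position: [627.7, -111.1, 230.5]
eef_rot: [-0.001, 0.0, 1.0, 0.0]
contact_force: [-0.2, -0.4, 0.4]
grip_width: 85.4
finger_force: 0.0
[-3.01163065e-01  4.40727568e-01  2.30922381e-01  1.36292655e+00
  3.57611981e-04 -3.00228313e-01]
```

```bash
python3 -m jog '[[[5.5,1,-20],0,1],[[0,0,-30],0,1],[[0,0,-30],0,1],[[0,0,-25],0,1],[[0,0,-20],0,1],[[0,0,-15],0,1],[[0,0,0],0,1],[[0,0,0],0,0.3],[[0,0,0],0,0.3],[[0,0,0],0,0.3],[[0,0,0],0,0.3],[[0,0,0],0,0.3],[[0,0,0],0,0.3]]' 40; python3 -c "
from bench import capture
import cv2;p,d=capture('scene');cv2.imwrite('pics/g1.png',cv2.resize(p[130:350,120:380,::-1],None,fx=2.5,fy=2.5))"
```

```text
time: 3.98
position: [634.7, -110.4, 92.7]
eef_rot: [0.001, 0.0, 1.0, -0.0]
contact_force: [-0.6, 0.7, 5.7]
grip_width: 51.1
finger_force: 42.3
```

View pics/g1.png

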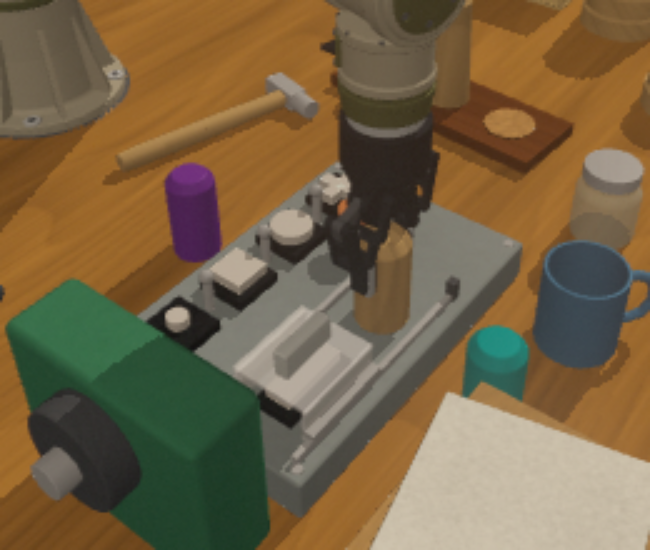

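The form is held (51 mm wide, 42 N). Next: lift and carry to the pad.

```bash
python3 -m jog '[[[0,0,10],0,0.3],[[0,0,30],0,0.3],[[0,0,40],0,0.3],[[0,0,30],0,0.3],[[-4,15,0],0,0.3],[[-7,35,0],0,0.3],[[-8,40,0],0,0.3],[[-8,40,0],0,0.3],[[-8,40,0],0,0.3],[[-8,40,0],0,0.3],[[-8,40,0],0,0.3],[[-8,40,0],0,0.3],[[-7,40,0],0,0.3],[[-6,35,0],0,0.3],[[-2,20,0],0,0.3],[[0,0,0],0,0.3],[[0,0,0],0,0.3]]'; python3 -c "
from bench import capture
import cv2,numpy as np
for n in('scene','top'):
  p,d=capture(n);np.savez(n+'2.npz',p=p,d=d)
  c=p[80:260,220:400] if n=='scene' else p[120:280,60:260]
  cv2.imwrite(f'pics/{n}2.png',cv2.resize(c[:,:,::-1],(540,540) if n=='scene' else (600,480)))"
```

```text
time: 6.15
position: [559.7, 274.0, 200.7]
eef_rot: [-0.0, 0.0, 1.0, -0.0]
contact_force: [-0.2, -0.1, -3.2]
grip_width: 51.0
finger_force: 42.3
```

View pics/scene2.png

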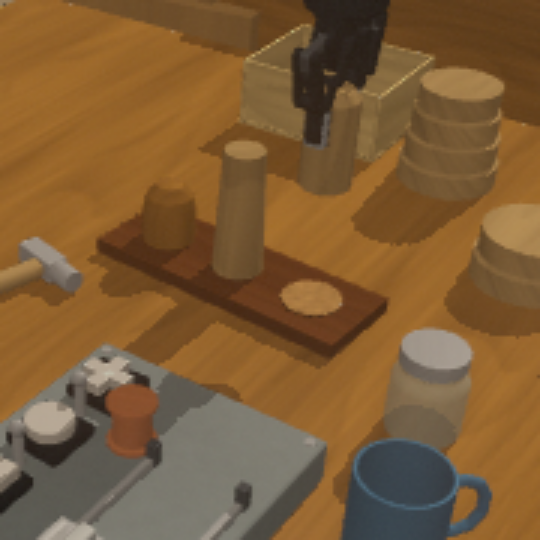

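The form hangs upright over the board, with the pad visible at full-image (324,179). I'll cross-check the pad and form positions in the scene view.

```bash
python3 - <<'E'
from h import *
print(ray("scene",[323.7,179.3],21).round(1))
f=np.load("scene2.npz");W=cloud("scene",f["d"])
hsv=cv2.cvtColor(f["p"],cv2.COLOR_RGB2HSV)
m=np.zeros(W.shape[:2],bool);m[165:195,308:342]=1;m&=(hsv[...,2]>130)&(abs(W[...,2]-20)<6)
v,u=np.nonzero(m);(a,b),s,_=cv2.fitEllipse(cv2.convexHull(np.c_[u,v].astype(np.float32)));print(m.sum(),a,b,s,ray("scene",[a,b],21).round(1))
q=W.reshape(-1,3);q=q[np.linalg.norm(q[:,:2]-[560,275],axis=1)<45]
s=q[(q[:,2]>155)&(q[:,2]<195)];print(len(s),s.min(0),s.max(0),np.median(s,0))
a=q[q[:,2]>100];print("bottom z",np.percentile(a[:,2],[0,1,3]))
T=cloud("top",np.load("top2.npz")["d"]).reshape(-1,3);s=T[(np.linalg.norm(T[:,:2]-[560,275],axis=1)<60)&(T[:,2]>145)&(T[:,2]<250)];print(len(s))
E
```

```text
[563.6 276.1  21. ]
184 323.33294677734375 178.6528778076172 (11.160048484802246, 20.283950805664062) [561.  278.6  21. ]
229 [537.94917379 248.80319295 155.26422094] [587.43383056 287.05140977 194.99228564] [571.85350084 256.33922986 174.50952626]
bottom z [155.26422094 161.29378252 172.45157222]
207
```

```bash
python3 -m jog '[[[1.5,2,-20],0,0.3],[[0,0,-35],0,0.3],[[0,0,-35],0,0.3],[[0,0,-25],0,0.3],[[0,0,-10],0,0.3],[[0,0,-4],0,0.3],[[0,0,0],0,0.3],[[0,0,0],0,0.3]]'
```

```text
time: 7.25
position: [562.2, 276.9, 73.6]
eef_rot: [0.001, 0.0, 1.0, 0.0]
contact_force: [-0.0, -0.5, -1.8]
grip_width: 50.8
finger_force: 42.3
```

```bash
python3 -m jog '[[[-0.5,0,-2],0,0.3],[[0,0,-1.5],0,0.3],[[0,0,0],0,0.3],[[0,0,0],0,0.3]]'
```

```text
time: 7.75
position: [560.8, 276.8, 68.8]
eef_rot: [-0.0, 0.0, 1.0, 0.0]
contact_force: [-0.8, 0.2, -1.8]
grip_width: 50.9
finger_force: 42.4
```

```bash
python3 -m jog '[[[0,-0.5,-1.5],0,0.3],[[0,0,0],0,0.3],[[0,0,0],0,0.3]]'
```

```text
time: 8.12
position: [561.0, 276.7, 68.8]
eef_rot: [0.001, -0.0, 1.0, 0.001]
contact_force: [-2.5, 0.1, 5.5]
grip_width: 50.6
finger_force: 42.8
```

Contact (+5.5 N). Release and rise.

```bash
python3 -m jog '[[[0,0,0],0,0.6],[[0,0,0],0,0.8],[[0,0,0],0,1],[[0,0,0],0,1],[[0,0,0],0,1],[[0,0,10],0,1],[[0,0,30],0,1],[[0,0,40],0,1],[[0,0,40],0,1],[[0,0,40],0,1],[[-4,-40,0],0,1],[[-4,-40,0],0,0.5],[[-4,-40,0],0,0],[[-4,-40,0],0,0],[[-4,-40,0],0,0],[[-4,-40,0],0,0],[[-4,-40,0],0,0],[[-4,-40,0],0,0],[[-4,-40,0],0,0],[[0,0,0],0,0]]'; python3 - <<'E'
from h import *
from bench import capture
p,d=capture("top");W=cloud("top",d).reshape(-1,3)
s=W[(np.linalg.norm(W[:,:2]-[560,276],axis=1)<40)]
for a,b in((115,127),):
    t=s[(s[:,2]>a)&(s[:,2]<b)];print(len(t),np.median(t,0),cv2.minEnclosingCircle(t[:,:2].astype(np.float32)))
cv2.imwrite("pics/top3.png",cv2.resize(p[120:280,60:360,::-1],None,fx=2.5,fy=2.5))
E
```

```text
time: 10.62
position: [524.8, -86.2, 228.1]
eef_rot: [0.001, 0.002, 1.0, -0.0]
contact_force: [-0.7, 0.2, -0.6]
grip_width: 0.1
finger_force: 0.0
217 [559.7998147  274.16974908 120.29290916] ((559.2657470703125, 274.54248046875), 24.02912139892578)
```

View pics/top3.png

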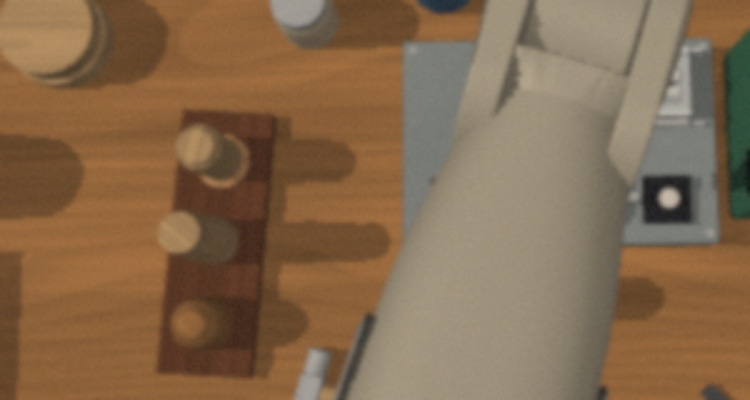

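Form stands centred on the pad at about (559,274.5). Next the square key at (500.6,-158).

```bash
python3 -m jog '[[[-12,-36,0],0,0],[[-12,-36,0],0,0],[[0,0,-40],0,0],[[0,0,-40],0,0],[[0,0,-35],0,0],[[0,0,-25],0,0],[[0,0,-10],0,0],[[0,0,0],0,0],[[0,0,0],0,0]]'
```

```text
time: 11.8
position: [501.8, -155.9, 78.6]
eef_rot: [0.001, -0.0, 1.0, -0.0]
contact_force: [-0.1, -0.7, -0.2]
grip_width: -0.1
finger_force: 0.0
```

```bash
python3 -m jog '[[[-1,-2,-6],0,0],[[0,0,-4],0,0],[[0,0,-4],0,0],[[0,0,-3],0,0],[[0,0,-1],0,0],[[0,0,0],0,0],[[0,0,0],0,0]]'
```

```text
time: 12.68
position: [500.3, -158.2, 60.9]
eef_rot: [0.001, 0.0, 1.0, -0.001]
contact_force: [-3.4, 1.0, 14.9]
grip_width: 0.2
finger_force: 7.2
```

Square bottomed (z 60.9, 15 N). Next the cross key.

```bash
python3 -m jog '[[[0,0,10],0,0],[[0,0,25],0,0],[[0,0,25],0,0],[[0,32,0],0,0],[[0,32,0],0,0],[[1,32,0],0,0],[[1,32,0],0,0],[[0,32,0],0,0],[[0,0,0],0,0],[[0,0,-20],0,0],[[0,0,-20],0,0],[[0,0,-6],0,0],[[0,0,-4],0,0],[[0,0,-4],0,0],[[0,0,-4],0,0],[[0,0,-2],0,0],[[0,0,0],0,0],[[0,0,0],0,0]]'
```

```text
time: 14.92
position: [502.0, 1.8, 61.0]
eef_rot: [0.001, 0.0, 1.0, -0.001]
contact_force: [-5.6, -1.4, 15.0]
grip_width: 0.1
finger_force: 7.2
```

Cross bottomed. Now the large round key at (501.2,-79).

```bash
python3 -m jog '[[[0,0,10],0,0],[[0,0,25],0,0],[[0,0,25],0,0],[[0,-27,0],0,0],[[0,-27,0],0,0],[[-1,-27,0],0,0],[[0,0,0],0,0],[[0,0,-20],0,0],[[0,0,-20],0,0],[[0,0,-6],0,0],[[0,0,-4],0,0],[[0,0,-4],0,0],[[0,0,-4],0,0],[[0,0,-2],0,0],[[0,0,0],0,0],[[0,0,0],0,0]]'
```

```text
time: 16.92
position: [501.2, -78.4, 60.9]
eef_rot: [0.001, -0.0, 1.0, 0.0]
contact_force: [-4.7, 4.2, 14.5]
grip_width: -0.3
finger_force: 7.1
```

Round bottomed. Next I'll grasp the fin across x and slide the guard.

```bash
python3 -m jog '[[[0,0,10],0,0],[[0,0,35],0,0],[[0,0,40],0,0],[[0,0,35],0,0],[[14,-15,0],-10,0.3],[[14,-16,0],-10,0.5],[[14,-16,0],-10,0.5],[[14,-16,0],-10,0.5],[[15,-16,0],-10,0.5],[[14,-16,0],-10,0.5],[[14,-16,0],-10,0.5],[[14,-15,0],-10,0.5],[[14,-15,0],-10,0.5],[[0,0,0],0,0.5],[[0,0,0],0,0.5]]'; python3 - <<'E'
from bench import capture
import cv2
p,d=capture("scene");cv2.imwrite("pics/g4.png",cv2.resize(p[130:350,120:380,::-1],None,fx=2.5,fy=2.5))
E
```

```text
time: 18.8
position: [627.3, -219.5, 179.0]
eef_rot: [-0.0, 0.706, 0.708, -0.0]
contact_force: [0.1, -0.2, -0.8]
grip_width: 42.7
finger_force: 0.0
```

View pics/g4.png

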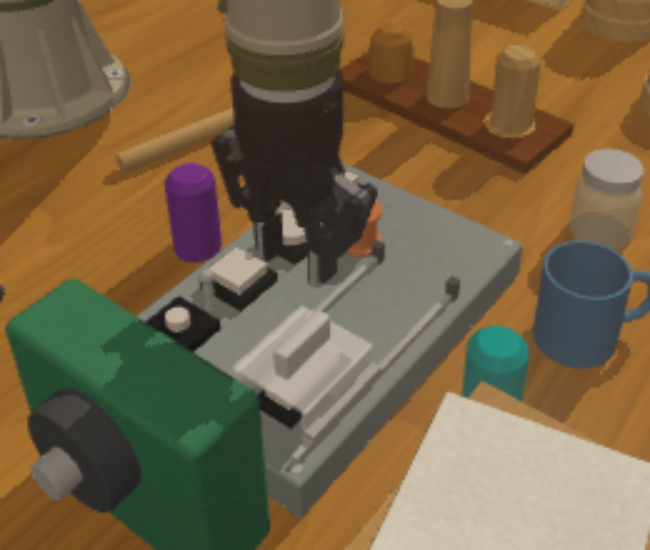

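The form stands on the pad and the gripper is over the fin with all clear. Descend and grip.

```bash
python3 -m jog '[[[1.5,0,-30],0,0.5],[[0,0,-30],0,0.5],[[0,0,-15],0,0.5],[[0,0,-9],0,0.5],[[0,0,0],0,0.5],[[0,0,0],0,0],[[0,0,0],0,0],[[0,0,0],0,0],[[0,0,0],0,0]]' 30
```

```text
time: 19.98
position: [630.8, -220.2, 96.7]
eef_rot: [0.002, 0.707, 0.707, 0.001]
contact_force: [3.2, 1.0, 4.3]
grip_width: 12.9
finger_force: 33.7
```

```bash
python3 -m jog '[[[0,5,0],0,0],[[0,12,0],0,0],[[0.2,15,0],0,0],[[0.2,15,0],0,0],[[0.2,15,0],0,0],[[0.2,15,0],0,0],[[0.2,15,0],0,0],[[0.2,10,0],0,0],[[0,6,0],0,0],[[0,3,0],0,0],[[0,0,0],0,0],[[0,0,0],0,0]]'
```

```text
time: 21.48
position: [631.8, -111.0, 96.7]
eef_rot: [0.003, 0.708, 0.707, -0.0]
contact_force: [2.3, -5.6, 4.9]
grip_width: 13.3
finger_force: 33.8
```

```bash
python3 -m jog '[[[0,1.5,0],0,0],[[0,1,0],0,0],[[0,0,0],0,0],[[0,0,0],0,0]]'
```

```text
time: 21.98
position: [631.8, -110.9, 96.7]
eef_rot: [0.004, 0.708, 0.706, -0.002]
contact_force: [2.7, -12.2, 3.6]
grip_width: 13.1
finger_force: 33.6
```

Guard at its stop (force rising, no motion). Release, rise, go over the bar key.

```bash
python3 -m jog '[[[0,-2,0],0,0],[[0,0,0],0,0.3],[[0,0,0],0,0.5],[[0,0,0],0,0.5],[[0,0,0],0,0.5],[[0,0,10],0,0.5],[[0,0,30],0,0.5],[[0,0,20],0,0.5],[[0,0,0],0,0.3],[[0,-22,0],0,0],[[0,-22,0],0,0],[[0,-22,0],0,0],[[-1,-22,0],0,0],[[-1,-22,0],0,0],[[0,0,0],0,0],[[0,0,-40],0,0],[[0,0,-30],0,0],[[0,0,0],0,0],[[0,0,0],0,0]]'; python3 - <<'E'
from h import *
from bench import capture
p,d=capture("scene");cv2.imwrite("pics/g5.png",cv2.resize(p[130:350,120:380,::-1],None,fx=2.5,fy=2.5))
E
```

```text
time: 24.35
position: [629.2, -218.1, 86.6]
eef_rot: [0.001, 0.707, 0.707, 0.0]
contact_force: [0.3, 0.2, -0.3]
grip_width: -0.3
finger_force: 0.0
```

View pics/g5.png

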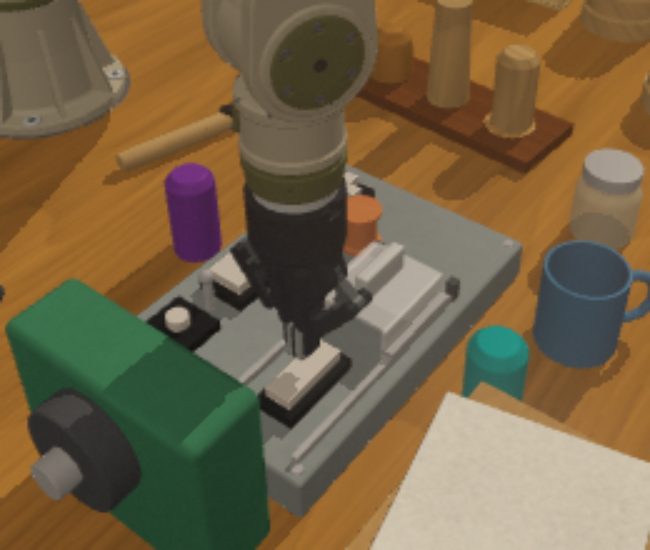

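The guard is against its stops and the bar key is exposed under the fingertips. Press it.

```bash
python3 -m jog '[[[0,-2,-8],0,0],[[0,0,-6],0,0],[[0,0,-4],0,0],[[0,0,-4],0,0],[[0,0,-3],0,0],[[0,0,-1],0,0],[[0,0,0],0,0],[[0,0,0],0,0]]'
```

```text
time: 25.4
position: [628.6, -220.4, 61.1]
eef_rot: [0.001, 0.707, 0.707, 0.0]
contact_force: [-4.9, 2.0, 10.7]
grip_width: 0.1
finger_force: 5.6
```

```bash
python3 -m jog '[[[0,0,10],0,0],[[0,0,35],0,0],[[0,0,40],0,0],[[0,0,40],0,0],[[0,0,20],0,0],[[-20,20,0],0,0],[[-20,20,0],0,0],[[-40,20,0],0,0],[[-40,20,0],0,0],[[-40,20,0],0,0],[[0,0,0],0,0],[[0,0,0],0,0]]'; python3 - <<'E'
from h import *
from bench import capture
p,d=capture("scene");W=cloud("scene",d);q=W.reshape(-1,3)
cv2.imwrite("pics/g6.png",cv2.resize(p[80:350,120:400,::-1],None,fx=2.2,fy=2.2))
t=q[(abs(q[:,0]-630)<25)&(q[:,2]>108)&(q[:,2]<114)&(abs(q[:,1]+110)<60)];print("fin y",t[:,1].min(),t[:,1].max())
E
```

```text
time: 26.9
position: [469.3, -120.5, 204.7]
eef_rot: [0.001, 0.707, 0.707, 0.0]
contact_force: [-0.1, -0.2, -0.0]
grip_width: 0.3
finger_force: 0.0
fin y -137.85477365293946 -78.52358731163156
```

View pics/g6.png

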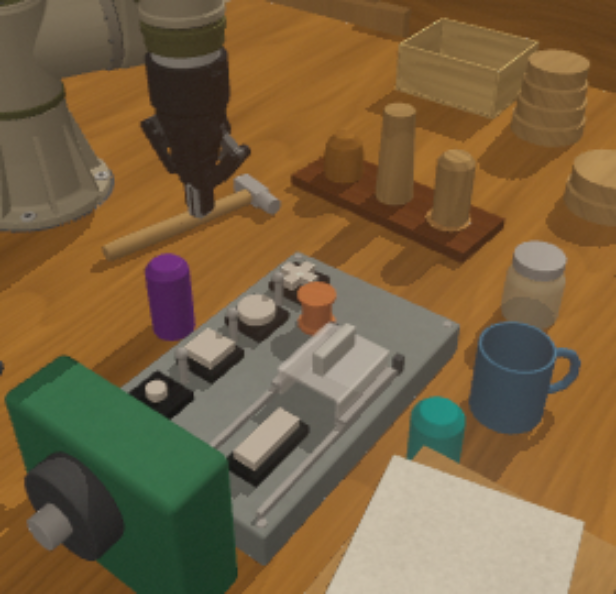

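The guard is open at its stop, all keys are up, the form stands on the pad, and the arm is clear of everything.

```bash
python3 -c "
from bench import close_job
print(close_job())"
```

```text
the job is handed in; nothing more can be done
None
```

I stood the form on the cork pad, pressed the square, cross and large round keys in order, slid the guard to its stop and pressed the bar key, then handed the job in at about 27 s; no verdict came back.

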